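# Gauge two printed valve blocks and set the reject aside

### The arm

A 6-joint arm with a two-finger parallel gripper is mounted at the origin on a cart in front of the work surface, level with it; the furniture and walls round the work are solid. World frame = base frame: x ahead of the robot, y to its left, z up, the work surface at z = 0. Lengths are in mm, angles in rad, forces in N, time in s.
With the tool pointing down it reaches from about 350 to 975 mm from the base axis. Payload 7.1 kg.
Tool frame: the origin (TCP) lies midway between the tips of the shut fingers; the grasp point (between the pads) lies 19 mm behind it (ctrl.hold_point_z is the distance from the TCP to the grasp point, in mm); x points along the fingers, y is the direction in which the jaws open and shut, and the axes are right-handed (so a half turn about x gives the same grasp; the last joint's range is limited). The gripper opens to 88 mm and grips with 3 to 60 N. Pads are 20 mm wide; open, the fingers measure 115 mm over their backs; the gripper's body (75 mm by 178 mm) begins 61 mm behind the grasp point.
Start: joints at [1.284, 0.423, 1.63, -0, 1.089, -0.019], TCP at [165.35, 602.714, 222.675] pointing down, gripper open.
Joint ranges: [-3, 3], [-0.9, 2.11], [0.09, 2.58], [-1.31, 4.45], [0.11, 2.69], [-2.54, 2.54]. Speed limits (rad/s): [2.39, 2.39, 3.01, 3.14, 3.14, 3.14].

### API

Orientations are given as a rotation vector (axis times angle).
In Python, from workcell import ctrl, get_image, calibration gives the robot as it stands.
- The arm moves only by the tool move_arm, never from a script. Its argument "rows" is a list of rows, each a list of 5 numbers: the shift along the world's x, y, z in mm, then the turn about the world's z in rad, then the closure, from -1 (fully open) to 1 (shut). In form: [[tx, ty, tz, roll, jaw], ...]. A call has 1 to 12 rows; each row is the pose to reach, as a shift and turn from the pose measured when the call began; what a row does not reach only later rows make up. A row lasts 1/8 s, in which the tool goes at most 62.5 mm and 10.7 degrees, less where a joint would pass 70% of its speed; a pose out of reach is approached as far as the arm can. A call with a gripper value outside its range is refused whole. The fingers move at their own pace and stop on an object; the grip force is fixed at half the most. Time passes only in rows, so rows that repeat a pose let the fingers close. It gives the time, the measured TCP pose, the force and the opening at its end, in the units of the state.
- ctrl.get_obs(): the state, without advancing time (a new reading comes with each control period).
- get_image(name): name is "side" or "top"; returns the picture (420x560x3 uint8, blue, green, red); there is no depth.
- calibration(name): a dict with "fx", "fy", "cx", "cy" (pixels), "view" (4x4, takes a point from world to camera coordinates). Camera axes: x right, y up, looking along -z (the intrinsics and any distortion apply to the point x, -y, -z); pixel columns grow to the right and rows downward; lengths in mm; the calibration is good to about 2 mm. A picture is of the moment at which its call begins. calibration takes no time and is no camera call.
- ctrl.close_job(): hands the job in, once; it reports no verdict.
The state is a dict: "t": time; "qpos": joint angles; "qvel": joint speeds; "joint_torque": joint torques, N m; "ee_pos": TCP position; "orientation": TCP orientation; "ft_force": force on the tool from outside, world axes, zero at the start; "moment": the same for the moment, N m; "width": finger opening in mm.
Only numpy, scipy, OpenCV 4.12 (cv2) and the standard library are available. Lean on these libraries where they do the work, as an engineer would, in place of code of your own. Each camera call takes 0.05 s, during which the arm holds its last target.

### The job

One of the two printed valve blocks has a bore that is not clear to its full depth. Take the pin gauge from its stand and gently try it in the bores, feeling for each bore and never forcing the gauge: leave it standing fully home in the block that passes, its collar down on the block, with that block where it is; then set the other block upright about the middle of the bare build plate, and leave the clutter alone.

Things in the scene. Friction and masses are not known exactly. Their poses are not given: they have to be found in the camera images.
- pin_gauge: steel pin gauge, 70 mm tall, 60 g, upright in its stand, tip 6 mm above the worktop. Origin at the centre of its tip, z up along it: 12 mm shank from 0 to 20 mm (1.5 mm chamfer at the tip), 22 mm collar from 20 to 25 mm, 16 mm round handle from 25 to 70 mm (grip it at about 50)
- pin_gauge_collar (a point): centre of the underside of the gauge's collar, 20 mm above its tip. Fully home in a clear bore the collar rests on the block's top, 30 mm above the block's underside; over a stub it stops 7 mm higher. Steel on steel is hard: feel for contact at 15 mm/s or slower and stop within a few newtons
- gauge_stand: fixed grey plastic stand of the pin gauge, 50 by 50 by 26 mm with a 56 mm foot, a loose 14.5 mm hole in its middle; origin at the centre of its underside
- block_a: one printed steel valve block, 46 mm (x) by 60 mm (y; 66 mm over the thin round port rings on its end faces) by 30 mm high, 0.4 to 0.6 kg, loose on the worktop; origin at the centre of its underside, z up. Grasp it from above across its 46 mm. Its blind bore opens in the top; exactly one of the two blocks has a clear bore
- block_b: the other printed steel valve block, 46 mm (x) by 60 mm (y; 66 mm over the thin round port rings on its end faces) by 30 mm high, 0.4 to 0.6 kg, loose on the worktop; origin at the centre of its underside, z up. Grasp it from above across its 46 mm. Its blind bore opens in the top; exactly one of the two blocks has a clear bore
- block_a_top (a point): middle of the block's top face (not of the bore). The 13 mm bore (1 mm chamfer) opens here, its centre on the block's y axis but drifted in printing: up to 5 mm from this point to +y or -y, differently in each block. It is 21 mm deep if clear, 13 mm if a stub, as hard as the bottom and too deep to be seen, was left in it
- block_b_top (a point): middle of the block's top face (not of the bore). The 13 mm bore (1 mm chamfer) opens here, its centre on the block's y axis but drifted in printing: up to 5 mm from this point to +y or -y, differently in each block. It is 21 mm deep if clear, 13 mm if a stub, as hard as the bottom and too deep to be seen, was left in it
- build_plate: bare square metal build plate, 100 by 100 by 12 mm, fixed on the worktop, small screw holes in the corners; origin at the centre of its underside, z up. The block that fails is set on top of it, either way round
- worktop: the worktop that all this stands on, top at z = 0 (its origin is of no use)
- thumb_screw_a: clutter: knurled thumb screw standing on its head, 17 mm across, 26 mm tall; origin at the centre of its underside
- tensile_bar: clutter: small tan tensile test bar lying flat, 60 by 12 by 8 mm; origin at the centre of its underside
- marker: clutter: marker pen lying flat, 130 by 16 by 14 mm; origin at the centre of its underside
Mind the look-alikes: they are no part of the job. Leave any pink look-alike of the pin_gauge alone.

How it is judged (in metres and radians):
On the way:
1. the pin gauge stands fully home in one of the blocks (((z of pin_gauge in the frame of block_a between 0.007 and 0.0125 m and horizontal distance between pin_gauge and block_a below 0.007 m and angle between the z axis of pin_gauge and the z axis of block_a, either way round below 0.1 rad) or (z of pin_gauge in the frame of block_b between 0.007 and 0.0125 m and horizontal distance between pin_gauge and block_b below 0.007 m and angle between the z axis of pin_gauge and the z axis of block_b, either way round below 0.1 rad))), for 0.2 s.
At the end, for the whole second after the job is handed in: the pin gauge stands at rest fully home in the clear block (collar within 2.5 mm of its top), which is upright and within 30 mm of where it began; the other block lies at rest, flat and upright, on the build plate, its middle within 30 mm of the plate's middle (((z of pin_gauge in the frame of block_a between 0.007 and 0.0125 m and horizontal distance between pin_gauge and block_a below 0.007 m and angle between the z axis of pin_gauge and the z axis of block_a, either way round below 0.1 rad and horizontal distance between block_b and build_plate below 0.03 m and z of block_b in the frame of build_plate between 0.009 and 0.015 m and angle between each of block_b, block_a's own z axis and vertical below 0.05 rad and linear speed of each of block_b, pin_gauge below 0.01 m/s and distance of block_a from where it was at the start of the episode below 0.03 m) or (z of pin_gauge in the frame of block_b between 0.007 and 0.0125 m and horizontal distance between pin_gauge and block_b below 0.007 m and angle between the z axis of pin_gauge and the z axis of block_b, either way round below 0.1 rad and horizontal distance between block_a and build_plate below 0.03 m and z of block_a in the frame of build_plate between 0.009 and 0.015 m and angle between each of block_a, block_b's own z axis and vertical below 0.05 rad and linear speed of each of block_a, pin_gauge below 0.01 m/s and distance of block_b from where it was at the start of the episode below 0.03 m))); the robot touches nothing.
It fails at once if the gauge is forced: a block is pressed on the worktop with more than 45 N, its own weight included (contact force between any of block_a, block_b and worktop above 45 N).
It fails at once if a piece of clutter is shifted by more than 30 mm (distance of any of thumb_screw_a, tensile_bar, marker from where it was at the start of the episode above 0.03 m).
It also fails if it takes over 61 s, if anything falls off the work surface, if the arm or the gripper's body presses on something with over 40 N, if the wrist force passes 120 N, or if a joint passes its speed limit or range.

## Working session

There is one attempt and no reset: what is moved stays moved. The work goes in short steps, Python scripts to look and compute and a tool call to move; the robot and the scene stay as the last step left them, time stands still between calls to the robot, and variables do not carry over. Pictures are saved under pics/ and viewed, and the job is handed in when it is done.

Besides the shell and the picture viewer there is one more tool, called after "Call:" as name(argument=value, ...), one argument or row to a line, values as JSON. move_arm: Moves the arm, as the interface text tells. Its arguments: {"type":"object","properties":{"rows":{"type":"array"}},"required":["rows"]}

```bash
ls; mkdir -p pics; python3 - <<'E'
from workcell import ctrl,get_image,calibration
import cv2
print(ctrl.get_obs()); print(ctrl.hold_point_z)
for n in("side","top"):
    cv2.imwrite(f"pics/{n}0.png",get_image(n)); print(calibration(n))
E
```

```text
pics
{'t': 0.0, 'qpos': array([ 1.28396553e+00,  4.23853279e-01,  1.63069689e+00, -2.31929859e-05,
        1.08858856e+00, -1.90208856e-02]), 'qvel': array([-4.53337553e-05, -1.93487234e-03, -1.42877678e-03,  4.45883627e-04,
       -1.40217342e-03, -1.91897022e-03]), 'joint_torque': array([ 3.28753276e-04, -5.44624472e+01, -2.73667556e+01,  6.42530713e-02,
        2.27923715e-02, -1.14957570e-04]), 'ee_pos': array([165.22258029, 602.18351246, 221.89122466]), 'orientation': array([ 0.20901602,  1.56076979, -0.21142713]), 'ft_force': array([ 0.80674698, -0.4248824 ,  0.14030964]), 'moment': array([-0.0063876 , -0.04951136,  0.00124973]), 'width': 87.85713292541953}
18.700000000000003
{'fx': 397.6421289885087, 'fy': 397.6421289885087, 'cx': 276.4306237897704, 'cy': 203.63680962921174, 'view': array([[ 9.90884250e-01, -1.34671743e-01,  3.45328095e-03,
        -5.88259401e+02],
       [ 7.72331177e-02,  5.88893295e-01,  8.04512108e-01,
        -8.12037352e+01],
       [-1.10378662e-01, -7.96911669e-01,  5.93926209e-01,
        -8.33550408e+02],
       [ 0.00000000e+00,  0.00000000e+00,  0.00000000e+00,
         1.00000000e+00]])}
{'fx': 515.7562413536724, 'fy': 515.7562413536724, 'cx': 287.779437062158, 'cy': 214.25900516950432, 'view': array([[ 1.67025765e-01, -9.85947326e-01,  3.20385774e-03,
        -7.74890085e+01],
       [ 9.65110718e-01,  1.64158791e-01,  2.03993123e-01,
        -5.98016950e+02],
       [-2.01652415e-01, -3.09800301e-02,  9.78967079e-01,
        -9.30143586e+02],
       [ 0.00000000e+00,  0.00000000e+00,  0.00000000e+00,
         1.00000000e+00]])}
```

View pics/side0.png

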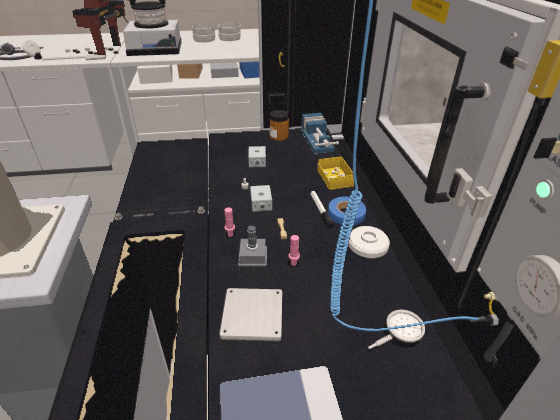

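View pics/top0.png

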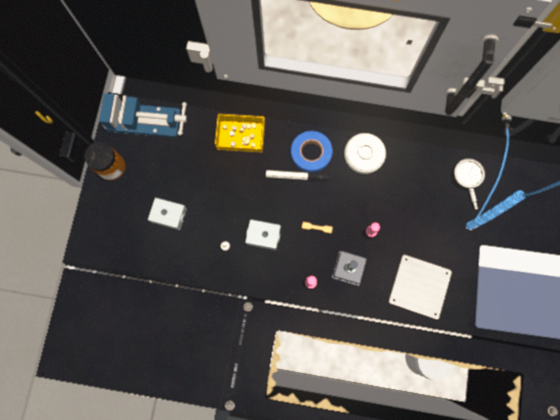

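```bash
cat > h.py <<'E'
import numpy as np,cv2
from workcell import ctrl,get_image,calibration
def proj(n,P):
    c=calibration(n);p=c["view"]@np.append(np.array(P,float),1)
    return np.array([c["fx"]*p[0]/-p[2]+c["cx"],c["fy"]*-p[1]/-p[2]+c["cy"]])
def back(n,u,v,z):
    c=calibration(n);R=c["view"][:3,:3];t=c["view"][:3,3]
    o=-R.T@t;d=R.T@np.array([(u-c["cx"])/c["fx"],-(v-c["cy"])/c["fy"],-1])
    return o+d*(z-o[2])/d[2]
def crop(src,dst,x,y,w,h,k):
    im=cv2.imread(src) if isinstance(src,str) else src
    cv2.imwrite(dst,cv2.resize(im[y:y+h,x:x+w],None,fx=k,fy=k,interpolation=cv2.INTER_CUBIC))
E
python3 - <<'E'
from h import *
crop("pics/top0.png","pics/c1.png",140,190,160,75,5)
crop("pics/top0.png","pics/c2.png",300,215,160,110,5)
crop("pics/side0.png","pics/c3.png",215,140,100,130,4)
for u,v,z in((167,213,30),(264,235,30),(350,268,70),(421,287,12)): print(back("top",u,v,z))
for u,v,z in((257,157,30),(261,197,30),(252,228,76),(252,313,12)): print(back("side",u,v,z))
E
```

```text
[571.39800282 261.54394635  30.        ]
[560.10514789  63.88671774  30.        ]
[ 519.28019283 -108.22548554   70.        ]
[ 512.70935998 -257.30020036   12.        ]
[572.82551735 233.96843585  30.        ]
[564.30013216  48.88912543  30.        ]
[ 531.00667497 -114.23034477   76.        ]
[ 516.23808586 -261.46738438   12.        ]
```

View pics/c1.png

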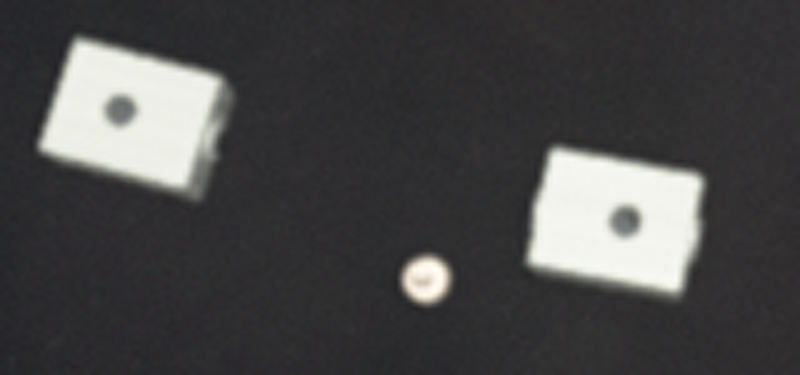

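View pics/c2.png

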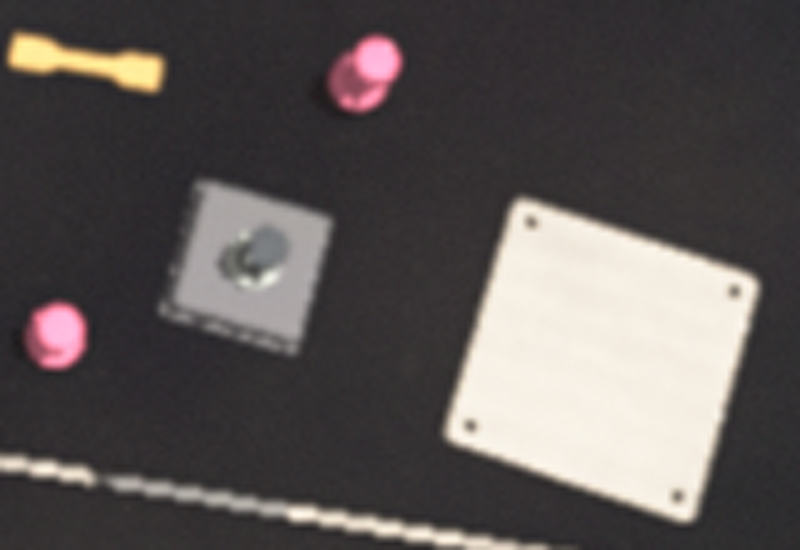

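View pics/c3.png

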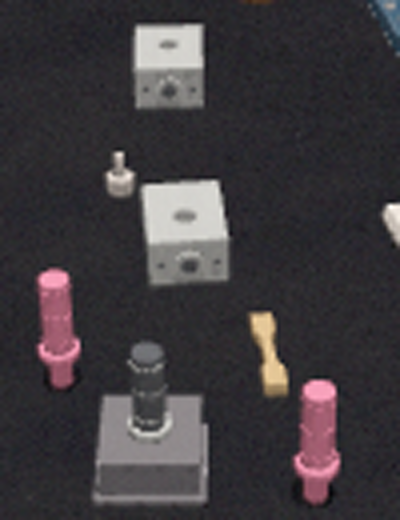

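```bash
cat > m.py <<'E'
from h import *
def c(n,pts,off,k,z):
    return np.array([back(n,(x+.5)/k-.5+off[0],(y+.5)/k-.5+off[1],z)[:2] for x,y in pts])
for nm,q in dict(F=[(77,36),(224,78),(188,192),(38,150),(120,109)],N=[(551,147),(704,175),(682,296),(528,265),(625,221)]).items():
    P=c("top",q,(140,190),5,30); m=P[:4].mean(0)
    e=P[0]+P[3]-P[1]-P[2]; w=P[0]+P[1]-P[2]-P[3]
    print(nm,m,"bore",P[4],"rel",P[4]-m,"len",np.linalg.norm(e)/2,np.linalg.norm(w)/2,"ydir ang",np.arctan2(e[1],e[0]),"xdir",np.arctan2(w[1],w[0]))
print("gauge",c("top",[(270,243)],(300,215),5,76), c("side",[(147,353)],(215,140),4,76))
P=c("top",[(203,180),(333,217),(298,350),(163,308)],(300,215),5,26);print("stand?",P.mean(0),P)
P=c("top",[(516,197),(760,280),(692,523),(446,437)],(300,215),5,12);print("plate",P.mean(0))
e=P[0]-P[1];print(np.linalg.norm(e),np.arctan2(e[1],e[0]))
# side: block tops & bores
for nm,q in dict(F=[(137,25),(201,25),(204,67),(135,67),(169,44)],N=[(142,186),(217,181),(228,238),(149,242),(186,215)]).items():
    P=c("side",q,(215,140),4,30); print("side",nm,P[:4].mean(0),"bore",P[4],P[4]-P[:4].mean(0))
print("screw",c("top",[(426,279)],(140,190),5,10),"pinks",c("top",[(55,345),(355,85)],(300,215),5,22))
E
python3 m.py
```

```text
F [572.35558551 263.89749291] bore [573.44332178 268.89412911] rel [1.08773628 4.9966362 ] len 62.1364463260286 47.99894795328506 ydir ang 1.461235146759677 xdir -0.09900879725677708
N [562.29866702  66.59282683] bore [562.66084922  63.14366595] rel [ 0.3621822  -3.44916088] len 61.724061926587126 48.463800638557835 ydir ang 1.5471768167241313 xdir -0.006349249736514452
gauge [[ 528.50592616 -112.92219039]] [[ 529.86019477 -113.7065414 ]]
stand? [ 525.83445634 -111.58785562] [[ 555.24885804  -88.96623653]
 [ 549.33730742 -141.37417406]
 [ 495.72933414 -135.04658432]
 [ 503.02232577  -80.96442758]]
plate [ 514.04134324 -255.73792383]
100.68803962898036 1.4048607909989714
side F [575.80545569 266.77733239] bore [575.84338408 268.96673941] [0.03792839 2.18940703]
side N [565.34418878  67.54451151] bore [566.10230951  63.36202538] [ 0.75812073 -4.18248613]
screw [[529.37599057 138.85964907]] pinks [[ 482.17767745  -41.91918204]
 [ 603.62844572 -143.34948181]]
```

```bash
python3 - <<'E'
from h import *
R,_=cv2.Rodrigues(ctrl.get_obs()["orientation"]);print(R.round(3))
E
```

```text
[[-0.     0.265  0.964]
 [-0.001  0.964 -0.265]
 [-1.    -0.001 -0.   ]]
```

Call:
move_arm(
  rows=[
    [60,-60,0,-0.15,-1],
    [90,-120,0,-0.3,-1],
    [120,-180,0,-0.5,-1],
    [150,-240,0,-0.7,-1],
    [180,-300,0,-0.85,-1],
    [210,-360,0,-1.0,-1],
    [240,-420,0,-1.15,-1],
    [270,-480,0,-1.3,-1],
    [300,-540,-20,-1.3,-0.3],
    [330,-600,-50,-1.3,-0.3],
    [350,-660,-80,-1.3,-0.3],
    [364,-715,-92,-1.3,-0.3],
  ],
)

```text
t: 1.6
ee_pos: [507.5, -50.1, 150.5]
orientation: [1.206, 1.212, -1.208]
ft_force: [0.7, -0.3, 0.1]
width: 57.4
```

Call:
move_arm(
  rows=[
    [21,-63,-20,0,-0.2],
    [21,-63,-20,0,-0.2],
    [21,-63,-20,0,-0.2],
  ],
)

```text
t: 1.98
ee_pos: [527.9, -113.3, 130.0]
orientation: [1.207, 1.213, -1.21]
ft_force: [0.4, 1.1, -0.6]
width: 52.8
```

```bash
cat > snap.py <<'E'
import sys
from h import *
o=ctrl.get_obs();tag=sys.argv[1]
R,_=cv2.Rodrigues(o["orientation"])
print(o["t"],o["ee_pos"].round(2),o["ft_force"].round(2),o["width"],"jaw",np.arctan2(R[1,1],R[0,1]).round(4))
n,x,y,w,h,k=sys.argv[2],*map(int,sys.argv[3:8])
crop(get_image(n),f"pics/{tag}.png",x,y,w,h,k)
E
python3 snap.py a1 side 180 160 160 120 5
```

```text
1.975 [ 527.94 -113.27  129.96] [ 0.37  1.1  -0.55] 52.84485890742156 jaw 0.0015
```

View pics/a1.png

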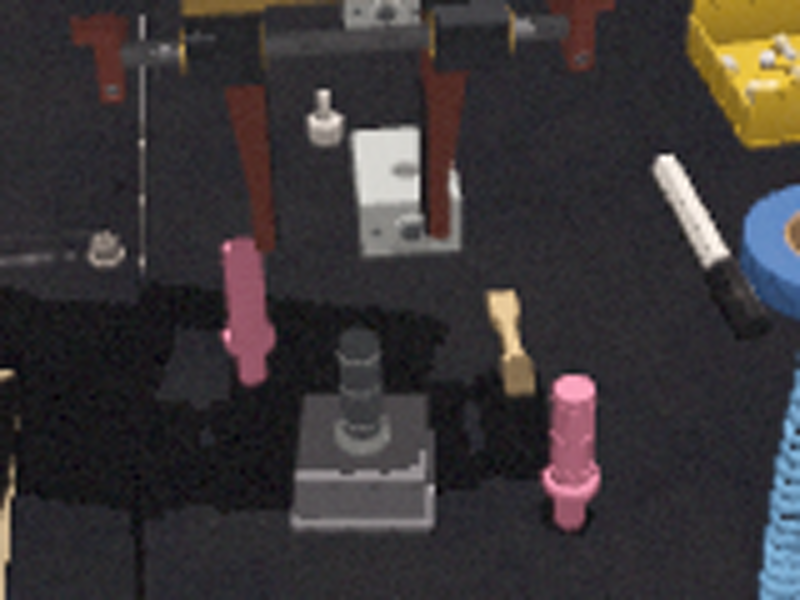

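```bash
python3 - <<'E'
from h import *
print(proj("side",[528,-113.3,130]),proj("side",[529,-113,76]),proj("side",[529,-113,6]))
E
```

```text
[249.33010289 205.042024  ] [250.89262341 227.6762843 ] [252.10217448 254.47500121]
```

Call:
move_arm(
  rows=[
    [1,0,-30,0,-0.2],
    [1,0,-55,0,-0.2],
    [1,0,-75,0,-0.2],
    [1,0,-90,0,-0.2],
    [1,0,-93,0,-0.2],
    [1,0,-93,0,0.2],
    [1,0,-93,0,0.6],
    [1,0,-93,0,1],
    [1,0,-93,0,1],
    [1,0,-93,0,1],
  ],
)

```text
t: 3.28
ee_pos: [529.1, -112.6, 37.7]
orientation: [1.207, 1.212, -1.209]
ft_force: [-0.1, 0.5, 3.3]
width: 15.6
```

```bash
python3 snap.py a2 side 180 160 160 120 5
```

```text
3.275 [ 529.14 -112.62   37.65] [-0.14  0.45  3.33] 15.58657044232143 jaw 0.0026
```

View pics/a2.png

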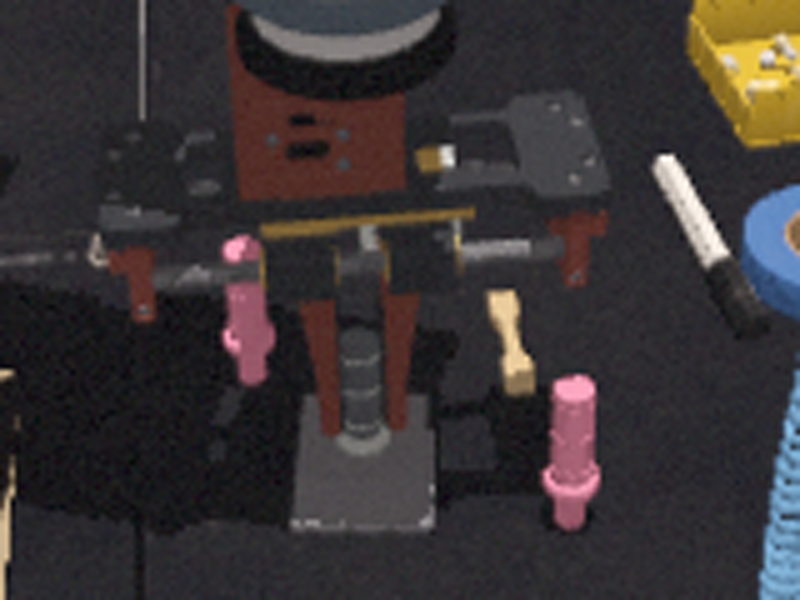

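Call:
move_arm(
  rows=[
    [0,0,20,0,1],
    [0,0,45,0,1],
    [5,30,55,0,1],
    [15,80,60,0,1],
    [25,125,60,0,1],
    [35,165,55,0,1],
    [35,175.8,45,0,1],
    [35,175.8,40,0,1],
    [35,175.8,40,0,1],
  ],
)

```text
t: 4.45
ee_pos: [563.2, 62.0, 76.9]
orientation: [1.206, 1.213, -1.211]
ft_force: [0.5, 0.2, -0.9]
width: 15.4
```

```bash
python3 snap.py a3 side 200 130 130 100 6;python3 snap.py a3t top 210 170 130 100 6
```

```text
4.45 [563.18  62.02  76.85] [ 0.54  0.17 -0.87] 15.437917822975582 jaw 0.0017
4.5 [563.58  61.93  77.28] [-0.58 -0.49 -0.92] 15.716753972459491 jaw 0.0013
```

View pics/a3.png

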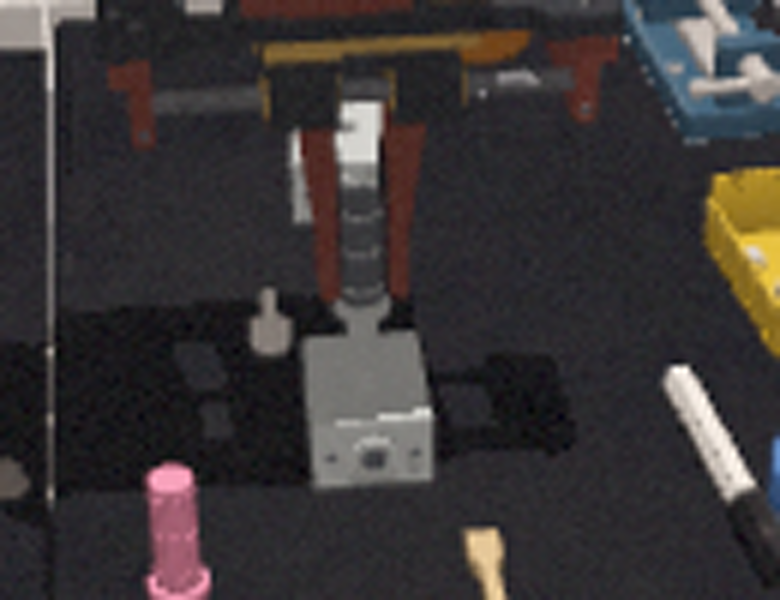

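View pics/a3t.png

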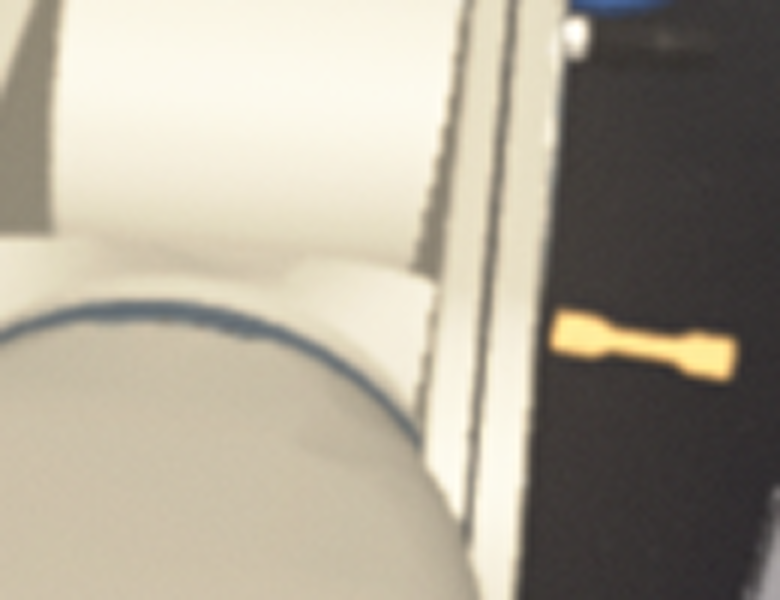

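```bash
python3 - <<'E'
from h import *
print("tip",proj("side",[563.5,62,45.5]),"collar",proj("side",[563.5,62,65.5]),proj("side",[563.5,62,30]))
print("boreN obs",(186.5)/4-.5+215,215.5/4-.5+140)
for d in ((1,0,0),(0,1,0),(0,0,1)): print(d,proj("side",np.array([563.5,62,30])+d)-proj("side",[563.5,62,30]))
im=cv2.imread("pics/side0.png");crop(im,"pics/b0.png",245,180,32,32,20)
im=cv2.imread("pics/side0.png");crop(im,"pics/b1.png",242,142,32,32,20)
im=cv2.imread("pics/a3.png");crop(im,"pics/b2.png",300,260,120,120,6)
E
```

```text
tip [259.9344941  188.29048597] collar [259.74857927 181.02934115] [260.07530215 193.78992658]
boreN obs 261.125 193.375
(1, 0, 0) [ 0.42678597 -0.03194162]
(0, 1, 0) [-0.04365459 -0.24384528]
(0, 0, 1) [-0.00899997 -0.35150556]
```

View pics/b0.png

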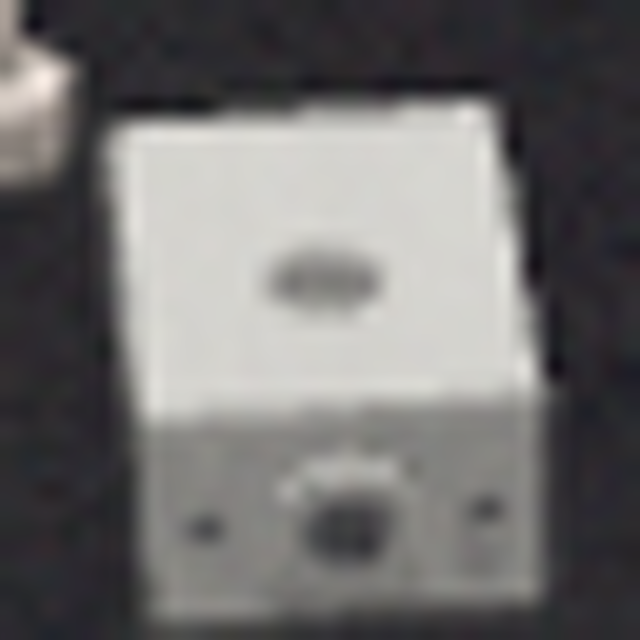

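View pics/b2.png

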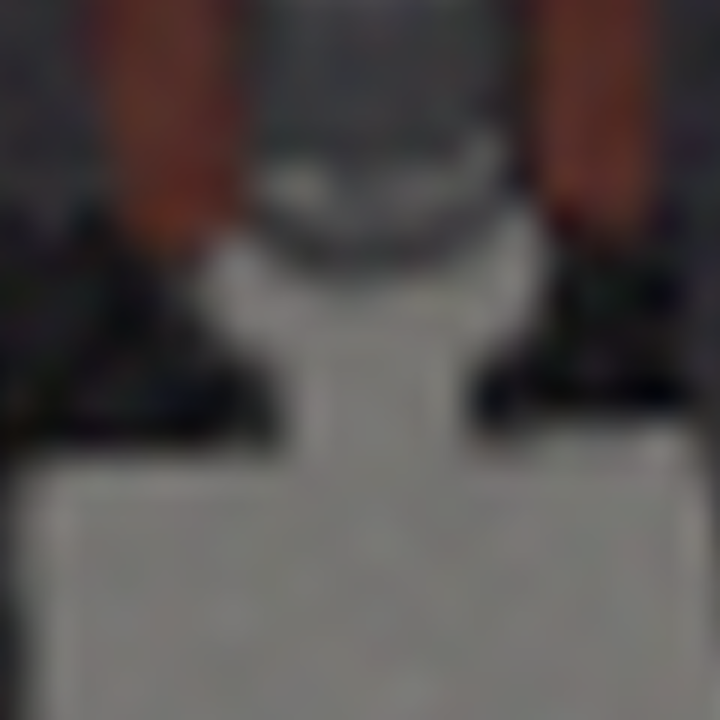

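View pics/b1.png

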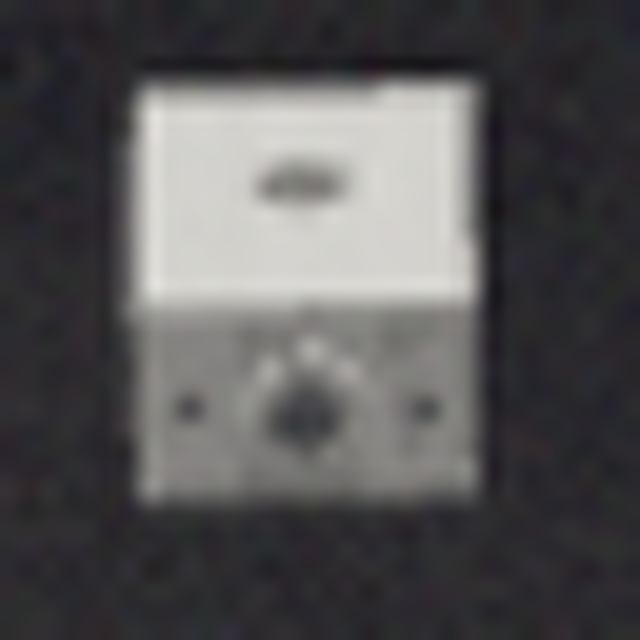

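```bash
python3 - <<'E'
from h import *
im=cv2.imread("pics/a3.png")[300:500,280:460].astype(float)
im=np.clip((im-90)*4,0,255).astype(np.uint8);crop(im,"pics/b3.png",0,0,180,200,3)
E
```

```text
(no output)
```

View pics/b3.png

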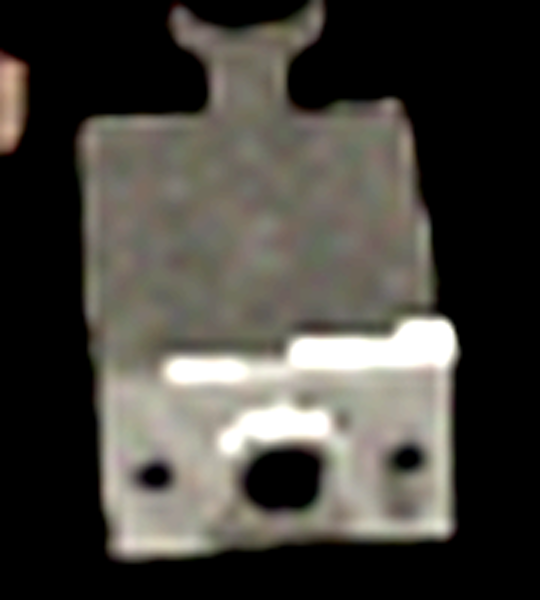

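Call:
move_arm(
  rows=[
    [1.2,1.7,-4,0,1],
    [1.2,1.7,-10,0,1],
    [1.2,1.7,-13,0,1],
    [1.2,1.7,-13,0,1],
  ],
)

```text
t: 5.05
ee_pos: [564.8, 63.6, 64.2]
orientation: [1.207, 1.212, -1.211]
ft_force: [-0.6, -0.3, -0.1]
width: 15.7
```

Call:
move_arm(
  rows=[
    [0,0,-1,0,1],
    [0,0,-2,0,1],
  ],
)

```text
t: 5.3
ee_pos: [564.8, 63.7, 62.2]
orientation: [1.207, 1.212, -1.21]
ft_force: [-0.2, -0.6, -0.1]
width: 15.4
```

```bash
python3 snap.py a4 side 200 130 130 100 6
```

```text
5.3 [564.85  63.66  62.17] [-0.19 -0.61 -0.11] 15.403434684436972 jaw 0.0012
```

View pics/a4.png

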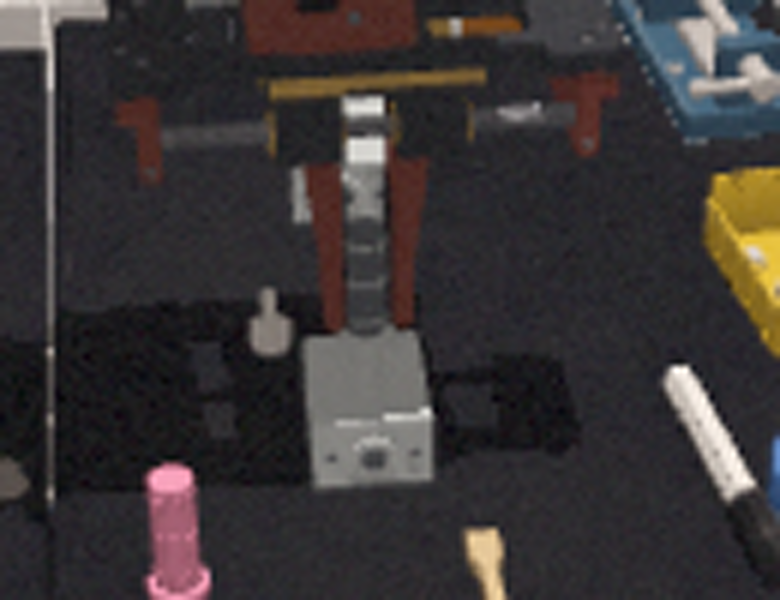

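Call:
move_arm(
  rows=[
    [0,0,-1,0,1],
    [0,0,-2,0,1],
  ],
)

```text
t: 5.6
ee_pos: [564.9, 63.7, 60.1]
orientation: [1.207, 1.212, -1.21]
ft_force: [-0.1, 1.4, 0.5]
width: 15.4
```

Call:
move_arm(
  rows=[
    [0,0,-0.8,0,1],
    [0,0,-1.6,0,1],
  ],
)

```text
t: 5.85
ee_pos: [564.8, 63.7, 58.4]
orientation: [1.207, 1.212, -1.211]
ft_force: [-0.2, 0.2, -0.4]
width: 15.5
```

Call:
move_arm(
  rows=[
    [0,0,-1.7,0,1],
    [0,0,-3.4,0,1],
    [0,0,-5,0,1],
  ],
)

```text
t: 6.22
ee_pos: [564.7, 63.7, 53.2]
orientation: [1.207, 1.212, -1.211]
ft_force: [-0.5, -1.0, -0.7]
width: 15.4
```

Call:
move_arm(
  rows=[
    [0,0,-1.3,0,1],
    [0,0,-2.5,0,1],
  ],
)

```text
t: 6.48
ee_pos: [564.8, 63.7, 50.6]
orientation: [1.207, 1.212, -1.211]
ft_force: [0.3, -0.6, -0.4]
width: 15.3
```

Call:
move_arm(
  rows=[
    [0,0,-0.8,0,1],
    [0,0,-1.6,0,1],
  ],
)

```text
t: 6.72
ee_pos: [564.8, 63.7, 49.0]
orientation: [1.207, 1.212, -1.211]
ft_force: [0.2, -0.5, -1.0]
width: 15.9
```

Call:
move_arm(
  rows=[
    [0,0,-0.5,0,1],
    [0,0,-1,0,1],
  ],
)

```text
t: 6.98
ee_pos: [564.8, 63.7, 48.0]
orientation: [1.207, 1.212, -1.211]
ft_force: [-0.3, 0.1, 0.1]
width: 15.7
```

Call:
move_arm(
  rows=[
    [0,0,-0.5,0,1],
    [0,0,-1,0,1],
  ],
)

```text
t: 7.22
ee_pos: [564.8, 63.7, 47.0]
orientation: [1.207, 1.212, -1.211]
ft_force: [-0.4, -0.2, 0.5]
width: 15.3
```

Call:
move_arm(
  rows=[
    [0,0,-0.6,0,1],
    [0,0,-1.2,0,1],
  ],
)

```text
t: 7.48
ee_pos: [564.8, 63.7, 45.7]
orientation: [1.207, 1.212, -1.211]
ft_force: [-0.2, 0.5, -0.6]
width: 15.5
```

Call:
move_arm(
  rows=[
    [0,0,-0.6,0,1],
    [0,0,-1.2,0,1],
  ],
)

```text
t: 7.72
ee_pos: [564.8, 63.7, 44.5]
orientation: [1.207, 1.212, -1.211]
ft_force: [0.5, -0.0, -0.4]
width: 15.7
```

Call:
move_arm(
  rows=[
    [0,0,-0.5,0,1],
    [0,0,-1,0,1],
  ],
)

```text
t: 7.98
ee_pos: [564.8, 63.7, 43.4]
orientation: [1.207, 1.212, -1.211]
ft_force: [-0.1, -0.6, -0.3]
width: 15.7
```

Past stub depth with no force; the collar should seat at a TCP height of about 41.7.

Call:
move_arm(
  rows=[
    [0,0,-0.5,0,1],
    [0,0,-1,0,1],
  ],
)

```text
t: 8.22
ee_pos: [564.8, 63.7, 42.4]
orientation: [1.207, 1.212, -1.211]
ft_force: [-0.1, 0.3, -1.0]
width: 15.9
```

Call:
move_arm(
  rows=[
    [0,0,-0.4,0,1],
    [0,0,-0.7,0,1],
  ],
)

```text
t: 8.48
ee_pos: [564.8, 63.7, 41.7]
orientation: [1.207, 1.212, -1.211]
ft_force: [-0.9, -1.0, 2.2]
width: 15.5
```

```bash
python3 snap.py a5 side 200 130 130 100 6
```

```text
8.475 [564.8   63.69  41.69] [-0.87 -0.97  2.25] 15.495561054946123 jaw 0.0013
```

View pics/a5.png

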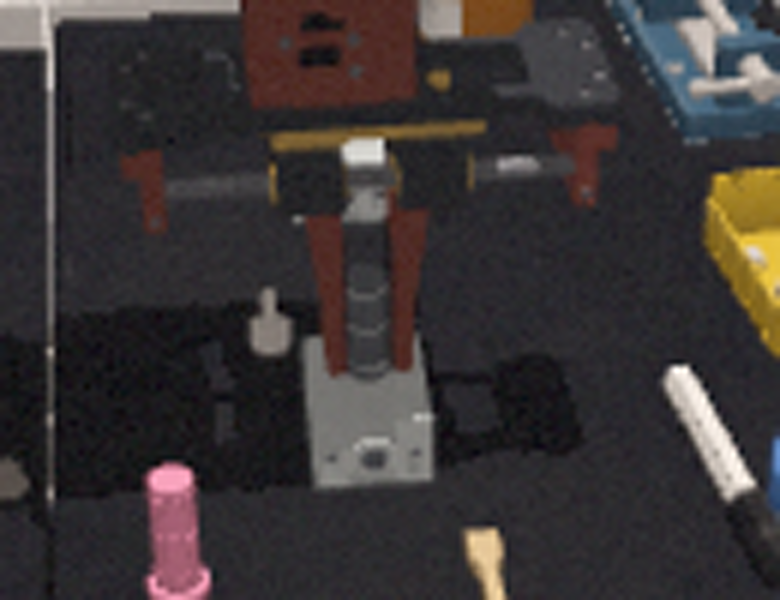

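Call:
move_arm(
  rows=[
    [0,0,0,0,0.2],
    [0,0,0,0,-0.2],
    [0,0,0,0,-0.2],
    [0,0,20,0,-0.2],
    [0,0,50,0,-0.4],
    [0,0,80,0,-1],
    [0,10,85,0,-1],
    [-60,60,85,-0.1,-1],
    [-60,110,85,-0.1,-1],
  ],
)

```text
t: 9.65
ee_pos: [501.8, 173.6, 126.3]
orientation: [1.281, 1.163, -1.289]
ft_force: [0.6, 0.5, -0.3]
width: 87.9
```

```bash
python3 snap.py a6 side 200 130 130 100 6; python3 snap.py a6t top 140 170 160 120 5
```

```text
9.65 [501.75 173.62 126.32] [ 0.62  0.47 -0.27] 87.89246890821433 jaw -0.1023
9.7 [501.8  180.36 126.72] [-0.43  5.13 -0.02] 87.97594318776187 jaw -0.0976
```

View pics/a6.png

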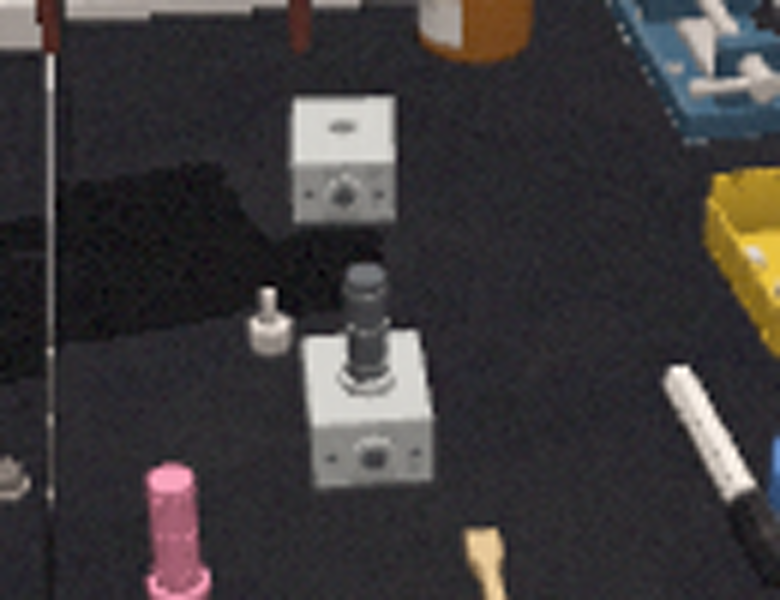

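View pics/a6t.png

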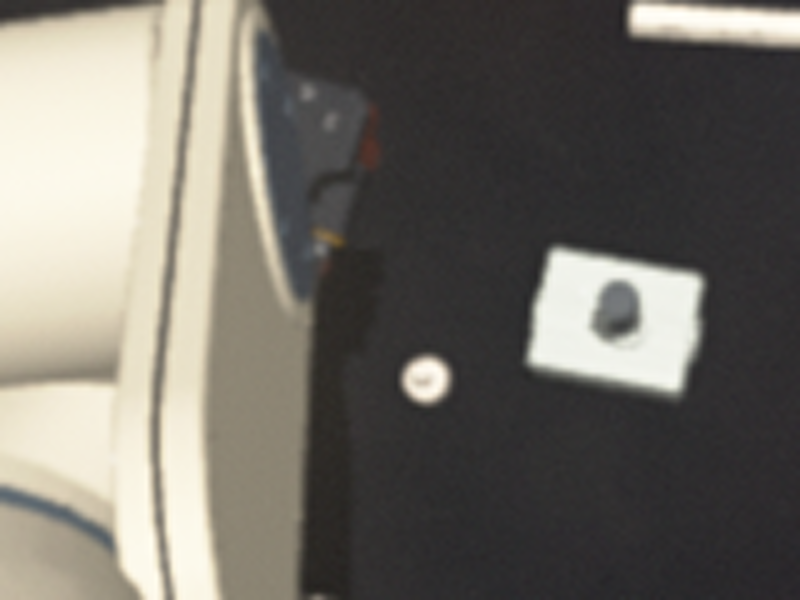

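Call:
move_arm(
  rows=[
    [30,40,0,0,-1],
    [65,80,0,0,-1],
    [72,87,-30,0,-1],
    [72,87,-50,0,-1],
    [72,87,-60,0,-1],
    [72,87,-60,0,-1],
    [72,87,-60,0,-1],
  ],
)

```text
t: 10.62
ee_pos: [575.4, 264.8, 67.5]
orientation: [1.279, 1.166, -1.28]
ft_force: [0.7, 0.8, -0.5]
width: 87.6
```

```bash
python3 snap.py a7 side 190 110 130 100 6; python3 -c "
from h import *
print(proj('side',[564.8,63.3,80]),proj('side',[564.8,63.3,87]))
print(proj('side',[574.5,265,30]))"
```

```text
10.625 [575.41 264.85  67.54] [ 0.67  0.81 -0.45] 87.5952571169278 jaw -0.0946
[260.1252147  175.29846945] [260.06018783 172.66377267]
[256.52500316 151.35386862]
```

View pics/a7.png

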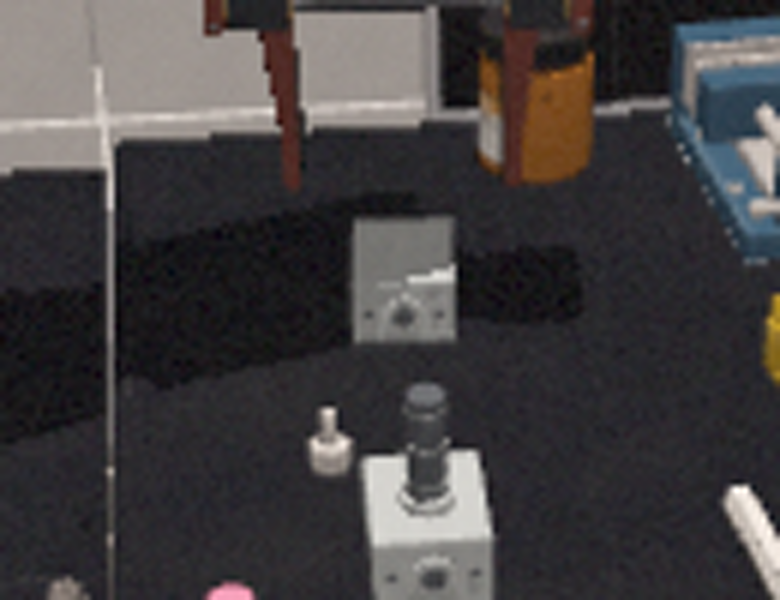

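Call:
move_arm(
  rows=[
    [0,0,-25,0,-1],
    [0,0,-45,0,-1],
    [0,0,-58,0,-1],
    [0,0,-63,0,-1],
    [0,0,-63.5,0,-0.4],
    [0,0,-63.5,0,0.2],
    [0,0,-63.5,0,1],
    [0,0,-63.5,0,1],
    [0,0,-63.5,0,1],
    [0,0,-63.5,0,1],
  ],
)

```text
t: 11.92
ee_pos: [575.1, 265.0, 4.5]
orientation: [1.278, 1.167, -1.28]
ft_force: [-4.1, -0.3, 6.8]
width: 46.1
```

```bash
python3 snap.py a8 side 190 110 130 100 6
```

```text
11.925 [575.12 265.01   4.49] [-4.09 -0.25  6.76] 46.070195095633196 jaw -0.0945
```

View pics/a8.png

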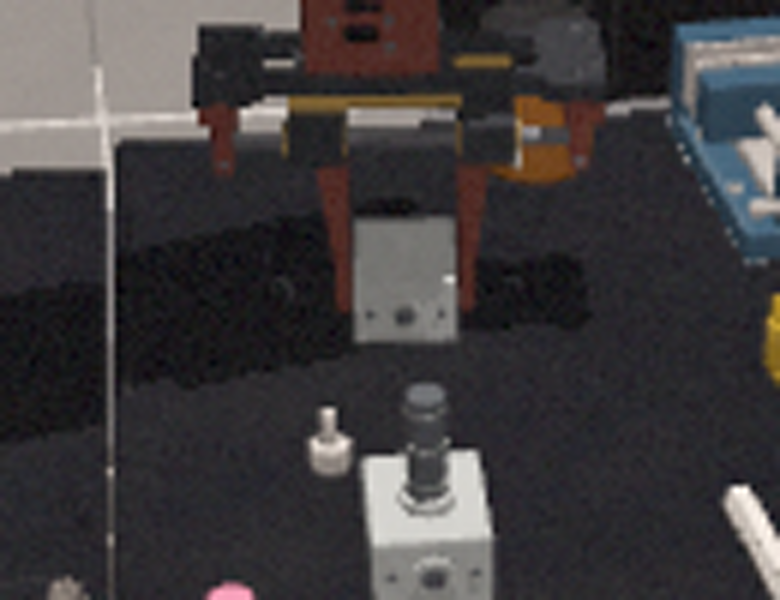

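Call:
move_arm(
  rows=[
    [0,0,10,0,1],
    [0,0,35,0,1],
    [0,0,75,0,1],
    [0,0,120,0,1],
    [-10,-20,145,0,1],
    [-20,-60,150,0,1],
    [-30,-105,150,0,1],
    [-40,-155,150,0,1],
    [-45,-205,150,0,1],
    [-50,-255,150,0,1],
    [-55,-305,150,0,1],
    [-58,-355,150,0,1],
  ],
)

```text
t: 13.48
ee_pos: [516.6, -91.6, 154.7]
orientation: [1.278, 1.166, -1.28]
ft_force: [0.9, -1.0, -4.0]
width: 46.0
```

Call:
move_arm(
  rows=[
    [0,-45,0,-0.03,1],
    [0,-90,0,-0.06,1],
    [0,-130,0,-0.06,1],
    [0,-155,-10,-0.06,1],
    [0,-163,-30,-0.06,1],
    [0,-163,-60,-0.06,1],
    [0,-163,-85,-0.06,1],
    [0,-163,-100,-0.06,1],
    [0,-163,-105,-0.06,1],
    [0,-163,-105,-0.06,1],
  ],
)

```text
t: 14.72
ee_pos: [516.8, -254.5, 49.7]
orientation: [1.322, 1.136, -1.323]
ft_force: [-0.3, 0.5, -4.5]
width: 45.7
```

```bash
python3 snap.py a9 side 180 200 160 120 5; python3 -c "
from h import *
print(proj('side',[515,-256,12]))"
```

```text
14.725 [ 516.8  -254.45   49.71] [-0.29  0.51 -4.52] 45.67152625689493 jaw -0.1541
[251.00258076 310.49164838]
```

View pics/a9.png

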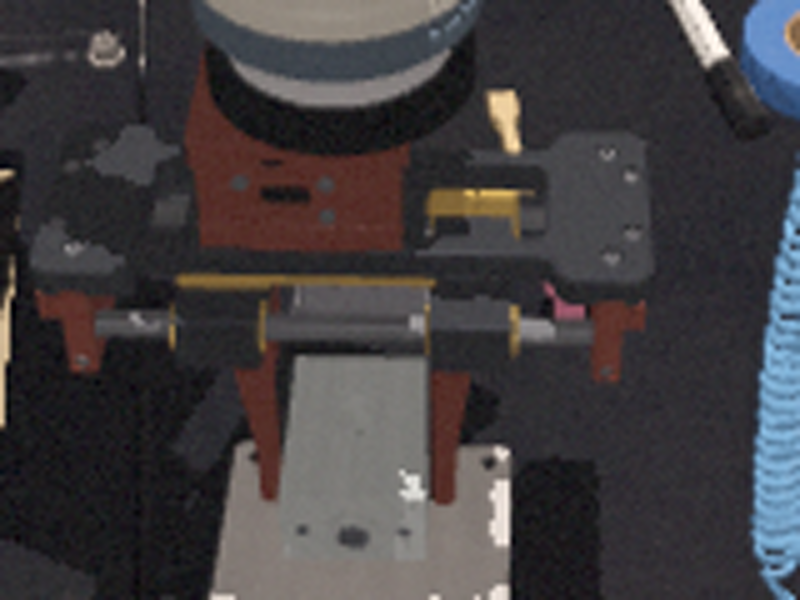

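Call:
move_arm(
  rows=[
    [0,-1,-8,0,1],
    [0,-1,-18,0,1],
    [0,-1,-26,0,1],
    [0,-1,-29,0,1],
    [0,-1,-31,0,1],
    [0,-1,-32,0,1],
  ],
)

```text
t: 15.52
ee_pos: [517.2, -255.8, 18.2]
orientation: [1.322, 1.135, -1.323]
ft_force: [0.2, -0.3, -4.5]
width: 45.4
```

Call:
move_arm(
  rows=[
    [0,0,-0.5,0,1],
    [0,0,-1,0,1],
  ],
)

```text
t: 15.78
ee_pos: [517.3, -255.8, 17.3]
orientation: [1.322, 1.134, -1.322]
ft_force: [0.5, -0.4, -4.6]
width: 45.7
```

Call:
move_arm(
  rows=[
    [0,0,-0.5,0,1],
    [0,0,-1,0,1],
  ],
)

```text
t: 16.02
ee_pos: [517.4, -255.9, 16.4]
orientation: [1.322, 1.134, -1.322]
ft_force: [-0.4, -0.0, -4.8]
width: 45.9
```

Call:
move_arm(
  rows=[
    [0,0,-0.4,0,1],
    [0,0,-0.8,0,1],
  ],
)

```text
t: 16.27
ee_pos: [517.4, -255.8, 15.5]
orientation: [1.322, 1.134, -1.322]
ft_force: [0.6, 0.0, -3.6]
width: 45.4
```

Call:
move_arm(
  rows=[
    [0,0,-0.3,0,1],
    [0,0,-0.6,0,1],
  ],
)

```text
t: 16.52
ee_pos: [517.4, -255.9, 15.5]
orientation: [1.322, 1.134, -1.322]
ft_force: [-3.2, 1.3, 7.6]
width: 45.7
```

Call:
move_arm(
  rows=[
    [0,0,0,0,0.3],
    [0,0,0,0,-0.4],
    [0,0,0,0,-0.6],
    [0,0,1,0,-0.6],
    [0,0,20,0,-0.6],
    [0,0,60,0,-0.6],
    [0,0,110,0,-0.6],
    [-60,0,140,0,-0.6],
    [-120,0,150,0,-0.6],
    [-120,60,160,0,-0.6],
    [-120,110,160,0,-0.6],
    [-120,110,160,0,-0.6],
  ],
)

```text
t: 18.02
ee_pos: [397.0, -143.9, 176.8]
orientation: [1.32, 1.135, -1.319]
ft_force: [0.6, -0.8, 0.0]
width: 70.5
```

```bash
python3 snap.py f1 side 170 130 200 150 4;python3 snap.py f2 side 180 230 160 120 5; python3 snap.py f3 top 100 130 400 200 2
```

```text
18.025 [ 396.96 -143.88  176.79] [ 0.6  -0.82  0.05] 70.5345937243403 jaw -0.1512
18.075 [ 397.72 -145.19  176.76] [-0.02 -0.83 -0.07] 70.27832071191672 jaw -0.1515
18.125 [ 398.05 -146.01  176.59] [ 0.03  0.59 -0.66] 70.33367685608644 jaw -0.1525
```

View pics/f1.png

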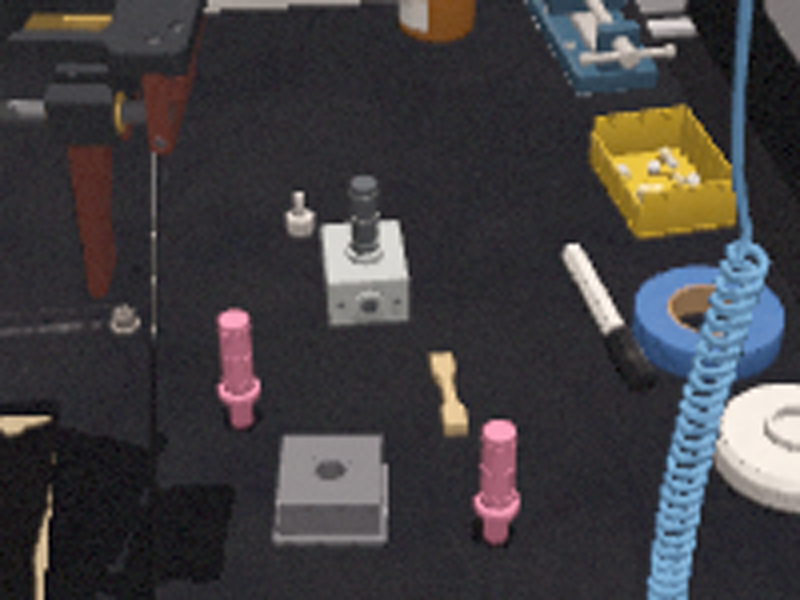

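View pics/f2.png

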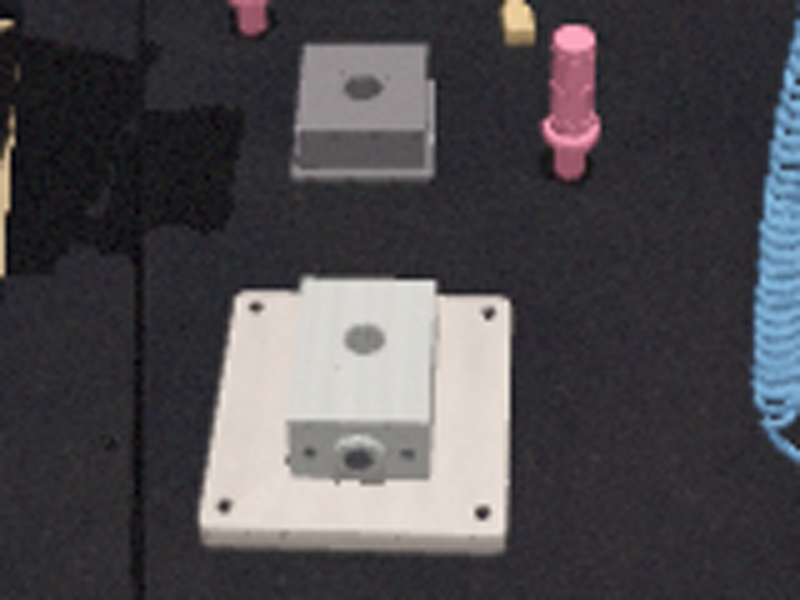

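View pics/f3.png

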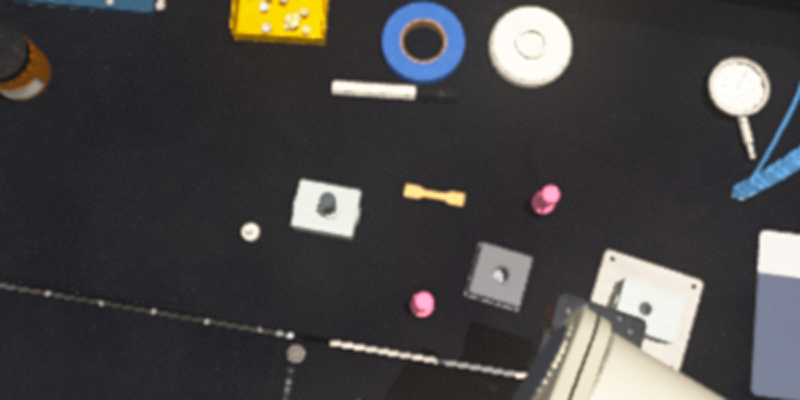

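```bash
python3 - <<'E'
from h import *
q=[(302,281),(436,281),(433,421),(287,419)]
print(np.mean([back("side",(x+.5)/5-.5+180,(y+.5)/5-.5+230,42) for x,y in q],0))
q=[(237,291),(511,297),(503,541),(202,531)]
print(np.mean([back("side",(x+.5)/5-.5+180,(y+.5)/5-.5+230,12) for x,y in q],0))
print(ctrl.close_job())
E
```

```text
[ 518.4827259  -257.19533921   42.        ]
[ 517.13184332 -257.66826328   12.        ]
the job is handed in; nothing more can be done
None
```

The gauge is standing fully home in the clear block, the other block is on the build plate, and I handed the job in at about 18 s of the 61 s. No verdict came back.

- **Gauge:** I tried it in the nearer block first. It went past the 13 mm stub depth with no force above the sensor's noise of about 1 N. It first touched, at about 2 N, at the height where the collar should meet the block's top. After release, the picture put the top of the handle at z = 80 mm, which is fully home. That block was not visibly moved.
- **Other block:** Exactly one bore is clear, so I did not try the gauge in the farther block. I set it down upright on the build plate. The final picture puts its middle about 1.5 mm from the plate's middle.
- **Clutter and look-alikes:** The last pictures show them all in place, and the gripper clear of everything.
- **Disagreements between checks:** The two cameras differed by about 2 to 4 mm before I corrected them against the arm's own position. The block touched the plate about 1 mm lower than expected; it still looks flat.

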